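# Slide the sealant cartridge into its bay

## Robot

A 6-joint arm with a two-finger parallel gripper is mounted at the origin on the work surface. World frame = base frame: x ahead of the robot, y to its left, z up, the work surface at z = 0. Lengths are in m, angles in rad, forces in N, time in s.
With the tool pointing down it reaches from about 0.4 to 0.825 m from the base axis. Payload 7 kg.
Tool frame: the origin (TCP) lies on the centre line of the jaws, within the pads' length; the fingertips stand tip_reach ahead of it and the grasp point (between the pads) is the TCP (tip_reach is the distance from the TCP to the fingertips, in m); z points along the fingers, y is the line along which they close (so a half turn about z gives the same grasp; the last joint's range is limited). The gripper opens to 88 mm and grips with 3 to 60 N. Pads are 19 mm wide; open, the fingers measure 130 mm over their backs; the gripper's body (78 mm by 193 mm) begins 47 mm behind the grasp point.
Start: joints at [1.542, 0.359, 0.012, 0, -1.224, -0.288], TCP at [0.21, 0.641, 0.246] pointing down, gripper open.
Joint ranges: [-3.07, 3.07], [-1.43, 2.12], [-1.02, 1.25], [-3.03, 1.67], [-3.05, -0], [-3.03, 3.03]. Speed limits (rad/s): [2.39, 2.39, 3.01, 3.14, 3.14, 3.14].

## Interface

Orientations are given as [roll, pitch, yaw] about the fixed x, y, z axes, in that order (R = Rz(yaw) Ry(pitch) Rx(roll)).
In Python, from station import get_state, grab_frame, calibration, job_done, find_in, mark_of, tip_reach gives the robot as it stands.
- The arm moves only by the shell command python3 -m handwheel 'ROWS' [OPENING] [FORCE]. ROWS is JSON, a list of rows, each an object with "delta_pos": the shift along the world's x, y, z in units of 30 mm (1.0 is 30 mm), a list of three; "dr": the turn, a rotation vector about the world's x, y, z in degrees, a list of three. In form: [{"delta_pos": [tx, ty, tz], "dr": [rx, ry, rz]}, ...]. A call has 1 to 10 rows; each row shifts and turns the commanded pose from where the row before left it; what a row does not reach is not made up. A row lasts 1/10 s, in which the tool goes at most 50 mm and 8.59 degrees, less where a joint would pass 70% of its speed; a pose out of reach is approached as far as the arm can. A call is refused whole if a number of a shift passes 1 or a number of a turn 8.59, either way. A call with a gripper value outside its range is refused whole. OPENING is the closure, from -1 (fully open) to 1 (shut), set as the call begins (- or left out, the last holds). The fingers move at their own pace and stop on an object; FORCE is the grip in N (left out, the last holds). Time passes only in rows, so rows that do not move let the fingers close. It gives the time, the measured TCP pose, the force, the opening and the grip force at its end, in the units of the state.
- get_state(): the state, without advancing time (a new reading comes with each control period).
- grab_frame(name): name is "side" or "top" or "wrist"; returns the picture (384x512x3 uint8, red, green, blue); there is no depth.
- calibration(name): a dict with "fx", "fy", "cx", "cy" (pixels), "extrinsics" (4x4, takes a point from world to camera coordinates). Camera axes: x right, y down, z forward; pixel columns grow to the right and rows downward; lengths in m; the calibration is good to about 2 mm. A picture is of the moment at which its call begins: read the wrist's pose just before it. calibration takes no time and is no camera call; for the wrist camera it gives the pose at the moment of the call.
- job_done(): hands the job in; it is judged then, once.
Trained networks look in the newest picture that a camera, given by its name, has taken for a name from the list of things; names that differ only in an ending like _2 or _b are one class to them, and where a whole thing is asked for, a point or a joint stands for the part that bears it (a point fixed in the world has none). Each returns a list of dicts, best first, with "conf" (0 to 1); they miss things now and then, are a little off and sometimes report something else, mostly with a low value. They report only what shows in the picture. A call takes as long as a camera call.
- find_in(camera, query): "location" ([column, row] in pixels, amid what is visible of it).
- mark_of(camera, query): "location" ([column, row] in pixels: a listed point, or the origin of a listed thing).
The state is a dict: "t": time; "q": joint angles; "qd": joint speeds; "joint_efforts": joint torques, N m; "eef_pos": TCP position; "ee_rot": TCP orientation; "force": force on the tool from outside, world axes, zero at the start; "moment": the same for the moment, N m; "width": finger opening in m; "gripper_force": force on a finger pad.
Only numpy, scipy, OpenCV 4.12 (cv2) and the standard library are available. Lean on these libraries where they do the work, as an engineer would, in place of code of your own. Each camera call takes 0.05 s, during which the arm holds its last target. There are 200 camera calls.

## Task

Push the standing sealant cartridge with the red nozzle across the worktop into the one empty bay of the plywood rack, until it stands against the back of the bay. Push it low on its body so that it slides and stays upright; do not lift it or tip it over. Leave the other cartridges and the other things on the worktop where they are.

Things in the scene. Friction and masses are not known exactly. Their poses are not given: they have to be found in the camera images.
- cartridge: the cartridge to push: upright white cylinder with blue band and red nozzle, 50 mm in diameter up to 205 mm, 285 mm high with the nozzle, about 0.4 kg, loose on the worktop. Pushed more than about 30 mm above the worktop it may tip. Origin: centre of its underside; z up along its axis.
- bay: the empty bay of the rack, a flat green paint patch on its floor (the worktop itself, no step). Origin: where the centre of the cartridge's foot stands when in mid-bay touching the back. x points level into the bay (push-in direction), y along the rack. Back face at x = +25 mm; side walls at y = -38 and +38 mm, 70 mm high, reach forward only to x = -10 mm: a seated cartridge stands 15 mm proud.
- rack: fixed plywood rack with three equal bays side by side, open in front (towards the robot) and at the top. Its frame is set as the bay's, at the seat point of the middle bay; bay centres are at y = -94, 0 and +94 mm; walls 18 mm thick, side walls 70 mm high, back wall 100 mm high and 300 mm long.
- stock_a: a cartridge already standing in a bay of the rack: same size and shape, grey band and grey nozzle. Loose; leave it alone. Origin: centre of its underside.
- stock_b: the second cartridge already standing in a bay of the rack, like stock_a. Loose; leave it alone.
- cup: red takeaway coffee cup with white lid, 86 mm in diameter, 115 mm high, loose; leave it. Origin: centre of its underside.
- filler_tub: white and green tub of wood filler, 102 mm in diameter, 102 mm high, loose; leave it. Origin: centre of its underside.
- screwdriver: screwdriver with orange handle lying on the worktop, about 200 mm long along its x, loose; leave it. Origin: under its middle.
- tiles: stack of white wall tiles, 100 x 200 x 42 mm, loose; leave it. Origin: centre of its underside.

How it is judged:
By the outcome, as a careful person would: the job done as asked, in the order asked, and still so for the second after the job is handed in, with the robot touching nothing.
It also fails if it takes over 72 s, if anything falls off the work surface, if the arm or the gripper's body presses on something with over 40 N, if the wrist force passes 120 N, or if a joint passes its speed limit or range.

## Working session

There is one attempt and no reset: what is moved stays moved. The work goes in short steps, Python scripts to look and compute and a shell command to move; the robot and the scene stay as the last step left them, time stands still between calls to the robot, and variables do not carry over. Pictures are saved under pics/ and viewed, at most 11 in all, crops included, and the job is handed in when it is done.

```bash
mkdir -p pics; cat > h.py <<'E'
import numpy as np, cv2
from station import *
def ray(cam,uv):
    c=calibration(cam); T=np.array(c["extrinsics"]); R=T[:3,:3]; t=T[:3,3]
    d=R.T@np.array([(uv[0]-c["cx"])/c["fx"],(uv[1]-c["cy"])/c["fy"],1.]); return -R.T@t,d
def at(cam,uv,z=0.):
    o,d=ray(cam,uv); return o+d*(z-o[2])/d[2]
def save(cam,n):
    f=grab_frame(cam); cv2.imwrite("pics/"+n,f[:,:,::-1]); return f
E
python3 - <<'E'
from h import *
s=get_state(); print(s["eef_pos"],s["ee_rot"],s["width"],tip_reach)
for cam in("top","side"):
    f=save(cam,cam+"0.png")
    for n in("cartridge","bay","rack","stock_a","cup","filler_tub","screwdriver","tiles"):
        print(cam,n,[(np.round(r["location"]),round(r["conf"],2),np.round(at(cam,r["location"]),3)[:2]) for r in mark_of(cam,n)[:3]])
a=np.hstack([cv2.imread("pics/top0.png"),cv2.imread("pics/side0.png")]);cv2.imwrite("pics/both0.png",cv2.resize(a,(800,300)))
E
```

```text
[0.21016112 0.64098271 0.24464712] [ 3.13998247e+00 -1.42144221e-04 -3.16927971e-01] 0.08747815817642224 0.019
top cartridge [(array([288., 197.]), 0.78, array([ 0.53 , -0.138])), (array([134., 167.]), 0.51, array([0.639, 0.383]))]
top bay [(array([267., 155.]), 0.7, array([ 0.676, -0.07 ]))]
top rack [(array([265., 154.]), 0.82, array([ 0.679, -0.061])), (array([290., 159.]), 0.54, array([ 0.661, -0.148]))]
top stock_a [(array([236., 150.]), 0.84, array([0.694, 0.036])), (array([292., 158.]), 0.73, array([ 0.663, -0.153]))]
top cup [(array([126., 220.]), 0.95, array([0.463, 0.402]))]
top filler_tub [(array([387., 180.]), 0.67, array([ 0.581, -0.47 ]))]
top screwdriver [(array([376., 232.]), 0.72, array([ 0.41 , -0.424]))]
top tiles [(array([133., 172.]), 0.91, array([0.624, 0.386])), (array([388., 177.]), 0.17, array([ 0.592, -0.473]))]
side cartridge [(array([239., 230.]), 0.81, array([ 0.537, -0.131])), (array([274., 242.]), 0.28, array([ 0.658, -0.132]))]
side bay []
side rack [(array([289., 225.]), 0.9, array([ 0.676, -0.046]))]
side stock_a [(array([303., 208.]), 0.92, array([0.691, 0.046])), (array([274., 246.]), 0.8, array([ 0.664, -0.144])), (array([199., 323.]), 0.64, array([ 0.577, -0.477]))]
side cup [(array([277., 131.]), 0.63, array([0.456, 0.407])), (array([304., 209.]), 0.43, array([0.697, 0.044]))]
side filler_tub [(array([201., 324.]), 0.67, array([ 0.585, -0.476]))]
side screwdriver [(array([159., 290.]), 0.87, array([ 0.425, -0.43 ]))]
side tiles [(array([320., 148.]), 0.9, array([0.645, 0.376])), (array([237., 230.]), 0.23, array([ 0.531, -0.131]))]
```

View pics/top0.png

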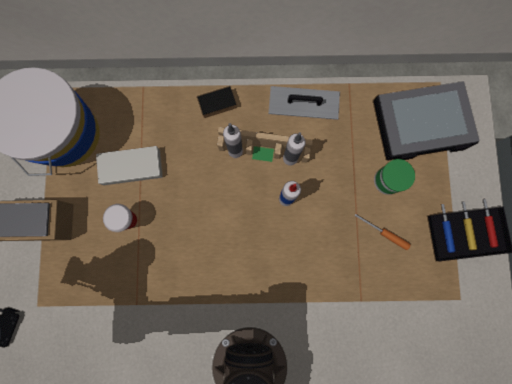

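View pics/side0.png

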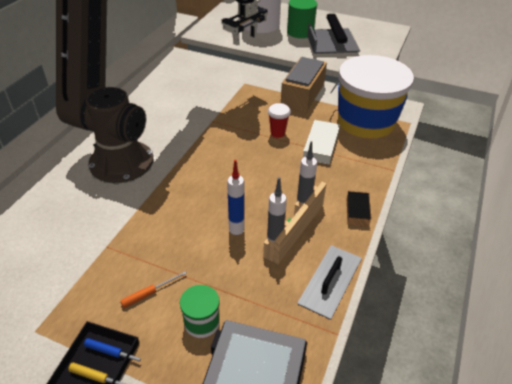

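The top view shows the target's foot near (288,197), the empty middle bay (green patch) at (263,155), and the two grey stock cartridges near (236,150) and (292,158). The side view agrees to within 1 cm.

In the rack frame the cartridge is about 130 mm in front of the bay and 100 mm to the right. My plan is to tilt the tool and push with half-open fingertips, first diagonally to the front of the bay, then straight in. I'm setting out now.

```bash
python3 -m handwheel '[{"delta_pos":[0.45,-0.8,0.3],"dr":[0,0,-6.3]},{"delta_pos":[0.45,-0.8,0.3],"dr":[0,0,-6.3]},{"delta_pos":[0.45,-0.8,0.3],"dr":[0,0,-6.3]},{"delta_pos":[0.45,-0.8,0.3],"dr":[0,0,-6.3]},{"delta_pos":[0.45,-0.8,0.3],"dr":[0,0,-6.3]},{"delta_pos":[0.45,-0.8,0.3],"dr":[0,0,-6.3]},{"delta_pos":[0.45,-0.8,0.3],"dr":[0,0,-6.3]},{"delta_pos":[0.45,-0.8,0.3],"dr":[0,0,-6.3]},{"delta_pos":[0.45,-0.8,0.3],"dr":[0,0,-6.3]}]' 0.3
python3 -m handwheel '[{"delta_pos":[0.45,-0.8,0],"dr":[0,0,-6.3]},{"delta_pos":[0.45,-0.8,0],"dr":[0,0,-6.3]},{"delta_pos":[0.45,-0.8,0],"dr":[0,0,-6.3]},{"delta_pos":[0.45,-0.8,0],"dr":[0,0,-6.3]},{"delta_pos":[0.45,-0.8,0],"dr":[0,0,-6.3]},{"delta_pos":[0.45,-0.8,0],"dr":[0,0,-6.3]},{"delta_pos":[0.45,-0.8,0],"dr":[0,0,-6.3]},{"delta_pos":[0.45,-0.8,0],"dr":[0,0,-6.3]},{"delta_pos":[0.45,-0.8,0],"dr":[0,0,-6.3]}]'
python3 - <<'E'
from h import *
s=get_state();print(np.round(s["q"],2),s["force"])
f=save("wrist","w1.png")
for n in("cartridge","bay","rack","stock_a"):
    print(n,[(np.round(r["location"]),round(r["conf"],2),np.round(at("wrist",r["location"]),3)[:2]) for r in mark_of("wrist",n)[:3]])
E
```

```text
t: 1.8
eef_pos: [0.3322, 0.4243, 0.3272]
ee_rot: [-3.141, 0.0, -1.311]
force: [0.8, -0.1, -0.2]
width: 0.0309
gripper_force: 0.0
t: 2.7
eef_pos: [0.4537, 0.2083, 0.3269]
ee_rot: [-3.142, 0.001, -2.3]
force: [0.5, 0.4, 0.6]
width: 0.0307
gripper_force: 0.0
[ 0.82  0.02 -0.23  0.   -1.32 -1.55] [0.50037638 0.37601535 0.56023703]
cartridge []
bay [(array([ 19., 118.]), 0.97, array([ 0.682, -0.052]))]
rack []
stock_a [(array([ 63., 168.]), 0.63, array([0.694, 0.042]))]
```

View pics/w1.png

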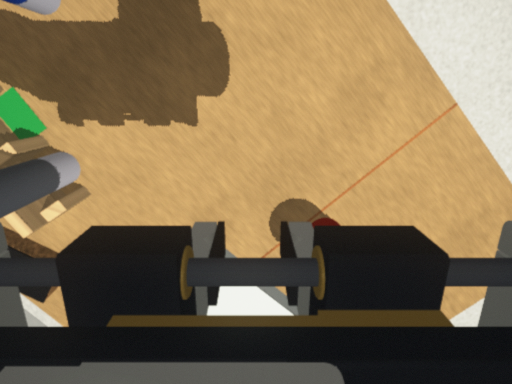

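```bash
python3 - <<'E'
from h import *
from scipy.spatial.transform import Rotation as R
s=get_state();Rt=R.from_euler('xyz',s["ee_rot"]).as_matrix()
c=calibration("wrist");T=np.array(c["extrinsics"]);o=-T[:3,:3].T@T[:3,3]
print("cam in tool",np.round(Rt.T@(o-s["eef_pos"]),3),"axes",np.round(Rt.T@T[:3,:3].T,2),c["fx"])
# rack details from top: refine by green patch centroid and stock
f=cv2.imread("pics/top0.png");b,g,r=[f[:,:,i].astype(int) for i in range(3)]
m=((g>r+25)&(g>b+25)); m[:140]=0;m[170:]=0;m[:,:245]=0;m[:,285:]=0
v,u=np.nonzero(m);cs=cv2.minAreaRect(np.c_[u,v].astype(np.float32));print(cs)
for p in cv2.boxPoints(cs):print(np.round(at("top",p),3)[:2])
f=cv2.imread("pics/w1.png");b,g,r=[f[:,:,i].astype(int) for i in range(3)]
m=((g>r+40)&(g>b+40)); m[150:]=0
v,u=np.nonzero(m);cs=cv2.minAreaRect(np.c_[u,v].astype(np.float32));print(cs)
for p in cv2.boxPoints(cs):print(np.round(at("wrist",p),3)[:2])
E
```

```text
cam in tool [ 0.079  0.001 -0.14 ] axes [[ 0.   -0.96 -0.29]
 [ 1.    0.   -0.  ]
 [ 0.   -0.29  0.96]] 309.3799547396278
((262.57000732421875, 153.510009765625), (19.940412521362305, 12.727922439575195), 8.13010311126709)
[ 0.664 -0.017]
[ 0.708 -0.024]
[ 0.697 -0.091]
[ 0.653 -0.084]
((18.10814666748047, 115.69686889648438), (53.704471588134766, 28.535673141479492), 50.59933853149414)
[ 0.698 -0.09 ]
[ 0.653 -0.084]
[ 0.663 -0.015]
[ 0.71 -0.02]
```

```bash
python3 -m handwheel '[{"delta_pos":[-0.04,-0.75,0],"dr":[0,0,8.57]},{"delta_pos":[-0.04,-0.75,0],"dr":[0,0,8.57]},{"delta_pos":[-0.04,-0.75,0],"dr":[0,0,8.57]},{"delta_pos":[-0.04,-0.75,0],"dr":[0,0,8.57]},{"delta_pos":[-0.04,-0.75,0],"dr":[0,0,8.57]},{"delta_pos":[-0.04,-0.75,0],"dr":[0,0,8.57]},{"delta_pos":[-0.04,-0.75,0],"dr":[0,0,8.57]},{"delta_pos":[-0.04,-0.75,0],"dr":[0,0,8.57]},{"delta_pos":[-0.04,-0.75,0],"dr":[0,0,8.57]},{"delta_pos":[-0.04,-0.75,0],"dr":[0,0,8.57]}]'
python3 -m handwheel '[{"delta_pos":[-0.04,-0.75,0],"dr":[0,0,8.57]},{"delta_pos":[-0.04,-0.75,0],"dr":[0,0,8.57]},{"delta_pos":[-0.04,-0.75,0],"dr":[0,0,8.57]},{"delta_pos":[-0.04,-0.75,0],"dr":[0,0,8.57]},{"delta_pos":[-0.04,-0.75,0],"dr":[0,0,8.57]},{"delta_pos":[-0.04,-0.75,0],"dr":[0,0,8.57]},{"delta_pos":[-0.04,-0.75,0],"dr":[0,0,8.57]},{"delta_pos":[-0.04,-0.75,0],"dr":[0,0,8.57]},{"delta_pos":[-0.04,-0.75,0],"dr":[0,0,8.57]},{"delta_pos":[-0.04,-0.75,0],"dr":[0,0,8.57]}]'
cat >> h.py <<'E'
from scipy.spatial.transform import Rotation as R
def pose():
    s=get_state(); return np.array(s["eef_pos"]),R.from_euler('xyz',s["ee_rot"])
def target(h,a):
    h,a=np.radians([h,a]); z=np.array([np.sin(a)*np.cos(h),np.sin(a)*np.sin(h),-np.cos(a)])
    y=np.array([np.sin(h),-np.cos(h),0]); return R.from_matrix(np.c_[np.cross(y,z),y,z])
def need(tip,h,a):
    p,r=pose(); t=target(h,a); tcp=np.array(tip)-.019*t.as_matrix()[:,2]
    print("q",np.round(get_state()["q"],2)); print("units",np.round((tcp-p)/.03,2),"turn deg",np.round(np.degrees((t*r.inv()).as_rotvec()),1))
E
python3 -c "
from h import *
need([.47,-.2,.1],48,50)"
```

```text
t: 3.95
eef_pos: [0.4412, -0.0156, 0.3267]
ee_rot: [-3.141, -0.0, -0.792]
force: [0.7, 0.2, -0.9]
width: 0.0304
gripper_force: 0.0
t: 4.95
eef_pos: [0.4297, -0.2407, 0.3266]
ee_rot: [3.141, -0.0, 0.704]
force: [0.6, -0.7, 0.5]
width: 0.0305
gripper_force: 0.0
q [-0.11  0.01 -0.24 -0.   -1.32  2.39]
units [ 1.02  1.   -7.15] turn deg [ 34.9 -35.9   7.2]
```

```bash
python3 -m handwheel '[{"delta_pos":[0,0,-0.3],"dr":[5,-5.1,1]},{"delta_pos":[0,0,-0.3],"dr":[5,-5.1,1]},{"delta_pos":[0,0,-0.3],"dr":[5,-5.1,1]},{"delta_pos":[0,0,-0.3],"dr":[5,-5.1,1]},{"delta_pos":[0,0,-0.3],"dr":[5,-5.1,1]},{"delta_pos":[0,0,-0.3],"dr":[5,-5.1,1]},{"delta_pos":[0,0,-0.3],"dr":[5,-5.1,1]}]'
python3 - <<'E'
from h import *
need([.48,-.194,.05],48,50)
f=save("wrist","w2.png")
for n in("cartridge","bay","rack","stock_a"):
    print(n,[(np.round(r["location"]),round(r["conf"],2),np.round(at("wrist",r["location"]),3)[:2]) for r in mark_of("wrist",n)[:3]])
E
```

```text
t: 5.65
eef_pos: [0.4684, -0.1823, 0.3245]
ee_rot: [-3.035, -0.749, 0.666]
force: [-0.1, 0.5, -0.4]
width: 0.0308
gripper_force: 0.0
q [-0.58  0.03 -0.15 -0.77 -1.33  3.03]
units [ 0.06 -0.75 -8.74] turn deg [ 1.8 -8.   5.4]
cartridge [(array([267., 256.]), 0.65, array([ 0.523, -0.13 ]))]
bay [(array([296., 162.]), 0.82, array([ 0.68 , -0.061]))]
rack [(array([293., 160.]), 0.81, array([ 0.68 , -0.054]))]
stock_a [(array([329., 196.]), 0.94, array([ 0.662, -0.144])), (array([258., 134.]), 0.79, array([0.682, 0.032]))]
```

View pics/w2.png

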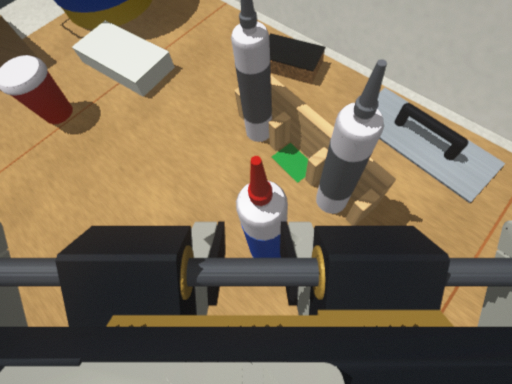

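The cartridge stands at (267,256), the green bay at (293,160) and the stocks on both sides of it. Joint 6 hit its range limit, so I'll use a heading of about 30° and a 45° tilt. The V between the fingertips still controls the push direction at that heading.

```bash
python3 - <<'E'
from h import *
need([.455,-.175,.2],30,45)
E
```

```text
q [-0.58  0.03 -0.15 -0.76 -1.32  3.03]
units [-0.8   0.06 -3.67] turn deg [ -2.2  -4.4 -12.4]
```

```bash
python3 -m handwheel '[{"delta_pos":[-0.4,0,0],"dr":[-0.7,-1.5,-4.1]},{"delta_pos":[-0.4,0,0],"dr":[-0.7,-1.5,-4.1]},{"delta_pos":[0,0,-0.6],"dr":[-0.7,-1.5,-4.1]},{"delta_pos":[0,0,-0.8],"dr":[0,0,0]},{"delta_pos":[0,0,-0.8],"dr":[0,0,0]},{"delta_pos":[0,0,-0.8],"dr":[0,0,0]},{"delta_pos":[0,0,-0.8],"dr":[0,0,0]}]'
python3 - <<'E'
from h import *
need([.465,-.172,.05],30,45)
E
```

```text
t: 6.6
eef_pos: [0.4515, -0.1682, 0.2277]
ee_rot: [-3.133, -0.749, 0.498]
force: [0.9, -1.8, -0.1]
width: 0.031
gripper_force: 0.0
q [-0.52 -0.04 -0.44 -0.83 -0.92  3.03]
units [ 0.06 -0.35 -5.47] turn deg [ 0.7 -2.   1.1]
```

Joint 6 still saturates, so I'll flip the tool half a turn about its own axis, which finger symmetry allows, up high.

```bash
python3 -m handwheel '[{"delta_pos":[-0.1,-0.1,0.9],"dr":[0,0,0]},{"delta_pos":[-0.1,-0.1,0.9],"dr":[0,0,0]},{"delta_pos":[-0.1,-0.1,0.9],"dr":[0,0,0]},{"delta_pos":[-0.1,-0.1,0.9],"dr":[0,0,0]},{"delta_pos":[0,0,0],"dr":[5.3,2.85,-6.05]},{"delta_pos":[0,0,0],"dr":[5.3,2.85,-6.05]},{"delta_pos":[0,0,0],"dr":[5.3,2.85,-6.05]},{"delta_pos":[0,0,0],"dr":[5.3,2.85,-6.05]},{"delta_pos":[0,0,0],"dr":[5.3,2.85,-6.05]}]'
python3 -m handwheel '[{"delta_pos":[0,0,0],"dr":[5.3,2.85,-6.05]},{"delta_pos":[0,0,0],"dr":[5.3,2.85,-6.05]},{"delta_pos":[0,0,0],"dr":[5.3,2.85,-6.05]},{"delta_pos":[0,0,0],"dr":[5.3,2.85,-6.05]},{"delta_pos":[0,0,0],"dr":[5.3,2.85,-6.05]},{"delta_pos":[0,0,0],"dr":[5.3,2.85,-6.05]},{"delta_pos":[0,0,0],"dr":[5.3,2.85,-6.05]},{"delta_pos":[0,0,0],"dr":[5.3,2.85,-6.05]}]'
python3 -m handwheel '[{"delta_pos":[0,0,0],"dr":[5.3,2.85,-6.05]},{"delta_pos":[0,0,0],"dr":[5.3,2.85,-6.05]},{"delta_pos":[0,0,0],"dr":[5.3,2.85,-6.05]},{"delta_pos":[0,0,0],"dr":[5.3,2.85,-6.05]},{"delta_pos":[0,0,0],"dr":[5.3,2.85,-6.05]},{"delta_pos":[0,0,0],"dr":[5.3,2.85,-6.05]},{"delta_pos":[0,0,0],"dr":[5.3,2.85,-6.05]},{"delta_pos":[0,0,0],"dr":[5.3,2.85,-6.05]}]'
sed -i 's/y=np.array(\[np.sin(h),-np.cos(h),0\])/y=np.array([-np.sin(h),np.cos(h),0])/' h.py
python3 - <<'E'
from h import *
need([.465,-.2,.2],45,47)
E
```

```text
t: 7.5
eef_pos: [0.4395, -0.1803, 0.3363]
ee_rot: [-2.547, -0.516, -0.404]
force: [0.5, -0.9, 0.2]
width: 0.0307
gripper_force: 0.0
t: 8.3
eef_pos: [0.4395, -0.1803, 0.3362]
ee_rot: [-2.378, 0.279, -1.323]
force: [-0.9, -0.4, -0.1]
width: 0.0304
gripper_force: 0.0
t: 9.1
eef_pos: [0.4395, -0.1803, 0.3362]
ee_rot: [-3.119, 0.811, -2.632]
force: [-0.8, -0.0, -0.6]
width: 0.0307
gripper_force: 0.0
q [-0.59 -0.16 -0.32 -0.79 -1.1  -0.22]
units [ 0.52 -0.98 -4.11] turn deg [ 1.   0.1 16.8]
```

```bash
python3 -m handwheel '[{"delta_pos":[0.1,-0.25,-0.3],"dr":[0.2,0,4.2]},{"delta_pos":[0.1,-0.25,-0.3],"dr":[0.3,0,4.2]},{"delta_pos":[0.1,-0.25,-0.3],"dr":[0.3,0,4.2]},{"delta_pos":[0.1,-0.25,-0.4],"dr":[0.2,0,4.2]},{"delta_pos":[0.1,0,-0.9],"dr":[0,0,0]},{"delta_pos":[0,0,-0.9],"dr":[0,0,0]},{"delta_pos":[0,0,-0.9],"dr":[0,0,0]}]'
python3 - <<'E'
from h import *
need([.48,-.188,.05],45,47)
E
```

```text
t: 9.8
eef_pos: [0.4545, -0.2103, 0.215]
ee_rot: [-3.135, 0.822, -2.346]
force: [-0.1, 0.5, -0.1]
width: 0.0305
gripper_force: 0.0
q [-0.72  0.18 -0.26 -0.89 -1.23  0.3 ]
units [ 0.52  0.41 -5.07] turn deg [ 0.1  0.2 -0.3]
```

```bash
python3 -m handwheel '[{"delta_pos":[0.1,0.1,-0.9],"dr":[0,0,0]},{"delta_pos":[0.1,0.1,-0.9],"dr":[0,0,0]},{"delta_pos":[0.1,0.1,-0.9],"dr":[0,0,0]},{"delta_pos":[0.1,0.1,-0.9],"dr":[0,0,0]},{"delta_pos":[0.1,0,-0.9],"dr":[0,0,0]},{"delta_pos":[0,0,-0.6],"dr":[0,0,0]}]'
python3 - <<'E'
from h import *
need([.496,-.172,.014],45,47)
print(get_state()["force"])
a=save("top","t2.png");b=save("side","s2.png")
for cam in("top","side"):
  print(cam,[(np.round(r["location"]),round(r["conf"],2),np.round(at(cam,r["location"]),3)[:2]) for r in mark_of(cam,"cartridge")[:2]])
c=np.hstack([cv2.resize(a[120:270,180:380],(400,300)),cv2.resize(b[120:270,150:350],(400,300))]);cv2.imwrite("pics/c2.png",c[:,:,::-1])
E
```

```text
t: 10.4
eef_pos: [0.4691, -0.1975, 0.0613]
ee_rot: [-3.137, 0.822, -2.347]
force: [-0.8, 0.3, -0.4]
width: 0.0307
gripper_force: 0.0
q [-0.72  0.43 -0.35 -1.01 -1.04  0.6 ]
units [ 0.57  0.52 -1.15] turn deg [ 0.1  0.2 -0.4]
[-0.82505926  0.26362158 -0.38860877]
top [(array([285., 197.]), 0.73, array([ 0.531, -0.125])), (array([386., 181.]), 0.29, array([ 0.578, -0.467]))]
side [(array([236., 230.]), 0.97, array([ 0.529, -0.133])), (array([160., 287.]), 0.44, array([ 0.421, -0.419]))]
```

View pics/c2.png

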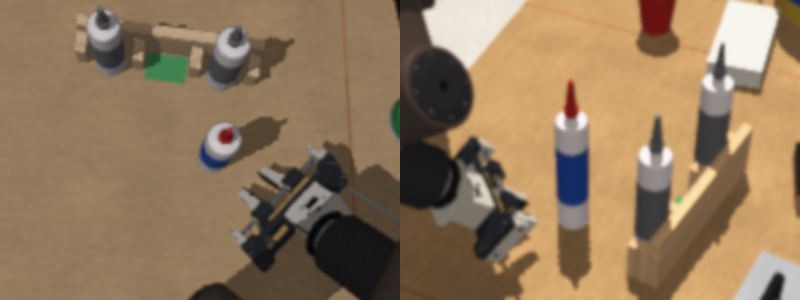

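```bash
python3 -m handwheel '[{"delta_pos":[0,0,-0.6],"dr":[0,0,0]},{"delta_pos":[0,0,-0.55],"dr":[0,0,0]},{"delta_pos":[0.2,0.25,0],"dr":[0,0,0]},{"delta_pos":[0.2,0.25,0],"dr":[0,0,0]},{"delta_pos":[0.2,0.25,0],"dr":[0,0,0]},{"delta_pos":[0.15,0.2,0],"dr":[0,0,0]},{"delta_pos":[0.1,0.15,0],"dr":[0,0,0]},{"delta_pos":[0.1,0.1,0],"dr":[0,0,0]},{"delta_pos":[0.1,0.1,0],"dr":[0,0,0]},{"delta_pos":[0.1,0.1,0],"dr":[0,0,0]}]'
python3 -m handwheel '[{"delta_pos":[0.12,0.12,0],"dr":[0,0,0]},{"delta_pos":[0.12,0.12,0],"dr":[0,0,0]},{"delta_pos":[0.12,0.12,0],"dr":[0,0,0]},{"delta_pos":[0.12,0.12,0],"dr":[0,0,0]},{"delta_pos":[0.12,0.12,0],"dr":[0,0,0]},{"delta_pos":[0.12,0.12,0],"dr":[0,0,0]}]'
python3 - <<'E'
from h import *
need([.496,-.172,.014],45,47)
a=save("top","t3.png");b=save("side","s3.png")
for cam in("top","side"):
  print(cam,[(np.round(r["location"]),round(r["conf"],2),np.round(at(cam,r["location"]),3)[:2]) for r in mark_of(cam,"cartridge")[:2]])
c=np.hstack([cv2.resize(a[120:270,180:380],(400,300)),cv2.resize(b[120:270,150:350],(400,300))]);cv2.imwrite("pics/c3.png",c[:,:,::-1])
E
```

```text
t: 11.6
eef_pos: [0.5042, -0.1562, 0.0292]
ee_rot: [-3.135, 0.824, -2.347]
force: [-3.5, -1.6, 3.1]
width: 0.031
gripper_force: 1.8
t: 12.2
eef_pos: [0.5264, -0.1345, 0.0292]
ee_rot: [-3.134, 0.824, -2.348]
force: [-1.3, -2.4, 0.8]
width: 0.0305
gripper_force: 1.3
q [-0.58  0.48 -0.36 -1.12 -0.92  0.61]
units [-1.34 -1.58 -0.07] turn deg [ 0.   0.3 -0.2]
top [(array([277., 191.]), 0.88, array([ 0.551, -0.101]))]
side [(array([249., 229.]), 0.6, array([ 0.564, -0.111]))]
```

View pics/c3.png

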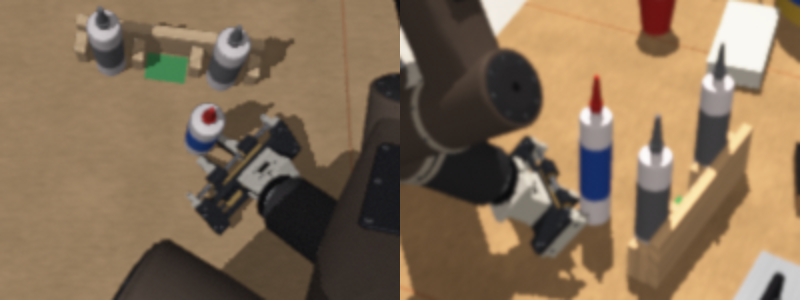

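The cartridge is upright, seated in the V of the fingertips at about (0.556,-0.106) and moving as planned.

```bash
python3 -m handwheel '[{"delta_pos":[0.12,0.12,0],"dr":[0,0,0]},{"delta_pos":[0.12,0.12,0],"dr":[0,0,0]},{"delta_pos":[0.12,0.12,0],"dr":[0,0,0]},{"delta_pos":[0.12,0.12,0],"dr":[0,0,0]},{"delta_pos":[0.12,0.12,0],"dr":[0,0,0]},{"delta_pos":[0.12,0.12,0],"dr":[0,0,0]},{"delta_pos":[0.12,0.12,0],"dr":[0,0,0]},{"delta_pos":[0.12,0.12,0],"dr":[0,0,0]}]'
python3 -m handwheel '[{"delta_pos":[0.12,0.12,0],"dr":[0,0,0]},{"delta_pos":[0.12,0.12,0],"dr":[0,0,0]},{"delta_pos":[0.12,0.12,0],"dr":[0,0,0]},{"delta_pos":[0.12,0.12,0],"dr":[0,0,0]},{"delta_pos":[0.12,0.12,0],"dr":[0,0,0]},{"delta_pos":[0.12,0.12,0],"dr":[0,0,0]},{"delta_pos":[0.12,0.12,0],"dr":[0,0,0]},{"delta_pos":[0.08,0.08,0],"dr":[0,0,0]},{"delta_pos":[0.05,0.05,0],"dr":[0,0,0]},{"delta_pos":[0,0,0],"dr":[0,0,0]}]'
python3 - <<'E'
from h import *
p,r=pose();z=r.as_matrix()[:,2];print("C est",p+.019*z+.026*np.array([.707,.707,0]))
a=save("top","t4.png");b=save("side","s4.png")
for cam in("top","side"):
 for n in("cartridge","bay","stock_a"):
  print(cam,n,[(np.round(r["location"]),round(r["conf"],2),np.round(at(cam,r["location"]),3)[:2]) for r in mark_of(cam,n)[:2]])
c=np.hstack([cv2.resize(a[120:220,200:330],(400,308)),cv2.resize(b[120:270,180:375],(400,308))]);cv2.imwrite("pics/c4.png",c[:,:,::-1])
E
```

```text
t: 13.2
eef_pos: [0.555, -0.1055, 0.0292]
ee_rot: [-3.135, 0.824, -2.348]
force: [-0.8, -2.0, 0.7]
width: 0.0306
gripper_force: 1.0
t: 14.2
eef_pos: [0.5839, -0.0765, 0.0292]
ee_rot: [-3.135, 0.824, -2.348]
force: [-1.7, -1.7, 0.0]
width: 0.0309
gripper_force: 0.5
C est [ 0.61215271 -0.0482591   0.01629328]
top cartridge [(array([261., 176.]), 0.56, array([ 0.602, -0.048])), (array([133., 172.]), 0.19, array([0.625, 0.386]))]
top bay [(array([268., 158.]), 0.48, array([ 0.663, -0.073]))]
top stock_a [(array([288., 161.]), 0.85, array([ 0.654, -0.139])), (array([234., 149.]), 0.64, array([0.697, 0.042]))]
side cartridge [(array([270., 222.]), 0.61, array([ 0.613, -0.055]))]
side bay []
side stock_a [(array([274., 246.]), 0.82, array([ 0.663, -0.147]))]
```

View pics/c4.png

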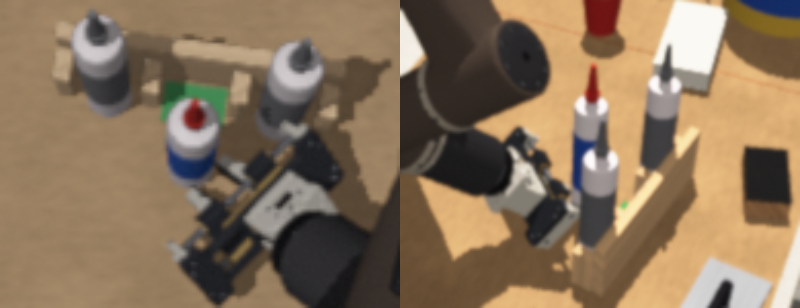

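It is upright at about (0.611,-0.049), just in front of the bay. The gripper's right corner is close to stock_b, so I'll back straight off before turning to the bay's heading.

```bash
python3 -m handwheel '[{"delta_pos":[-0.3,-0.3,0],"dr":[0,0,0]},{"delta_pos":[-0.4,-0.4,0],"dr":[0,0,0]},{"delta_pos":[-0.5,-0.5,0],"dr":[0,0,0]},{"delta_pos":[-0.5,-0.5,0],"dr":[0,0,0]},{"delta_pos":[-0.3,-0.3,0.1],"dr":[0,0,0]}]'
python3 - <<'E'
from h import *
grab_frame("top");grab_frame("side")
for cam in("top","side"):
 for n in("cartridge","stock_a"):
  print(cam,n,[(np.round(r["location"]),round(r["conf"],2),np.round(at(cam,r["location"]),3)[:2]) for r in mark_of(cam,n)[:3]])
need([.536,-.037,.02],-9,47)
E
```

```text
t: 15.1
eef_pos: [0.5226, -0.1381, 0.032]
ee_rot: [-3.135, 0.824, -2.349]
force: [0.1, -1.0, 0.4]
width: 0.0307
gripper_force: 0.0
top cartridge [(array([289., 159.]), 0.25, array([ 0.66 , -0.144]))]
top stock_a [(array([291., 161.]), 0.91, array([ 0.654, -0.149])), (array([238., 150.]), 0.83, array([0.695, 0.031]))]
side cartridge [(array([271., 218.]), 0.71, array([ 0.612, -0.041]))]
side stock_a [(array([274., 247.]), 0.55, array([ 0.664, -0.149]))]
q [-0.58  0.47 -0.36 -1.12 -0.93  0.6 ]
units [-0.07  3.39  0.02] turn deg [  0.2   0.3 -54.2]
```

```bash
python3 -m handwheel '[{"delta_pos":[0,0.3,0.1],"dr":[0,0,-6.8]},{"delta_pos":[0,0.4,0],"dr":[0,0,-6.8]},{"delta_pos":[0,0.45,0],"dr":[0,0,-6.8]},{"delta_pos":[0,0.45,0],"dr":[0,0,-6.8]},{"delta_pos":[0,0.45,0],"dr":[0,0,-6.8]},{"delta_pos":[0,0.45,0],"dr":[0,0,-6.8]},{"delta_pos":[0,0.45,0],"dr":[0,0,-6.8]},{"delta_pos":[0,0.45,-0.1],"dr":[0,0,-6.8]}]'
python3 - <<'E'
from h import *
a=save("top","t5.png");b=save("side","s5.png")
for cam in("top","side"):
 for n in("cartridge","stock_a"):
  print(cam,n,[(np.round(r["location"]),round(r["conf"],2),np.round(at(cam,r["location"]),3)[:2]) for r in mark_of(cam,n)[:3]])
need([.586,-.045,.014],-9,47)
c=np.hstack([cv2.resize(a[120:220,200:330],(400,308)),cv2.resize(b[120:270,180:375],(400,308))]);cv2.imwrite("pics/c5.png",c[:,:,::-1])
E
```

```text
t: 16.2
eef_pos: [0.5252, -0.0334, 0.035]
ee_rot: [3.129, 0.835, 3.06]
force: [0.2, 3.9, -0.8]
width: 0.0311
gripper_force: 0.0
top cartridge [(array([258., 177.]), 0.62, array([ 0.6  , -0.038]))]
top stock_a [(array([238., 151.]), 0.87, array([0.692, 0.029])), (array([287., 159.]), 0.67, array([ 0.659, -0.137]))]
side cartridge [(array([270., 220.]), 0.92, array([ 0.612, -0.047]))]
side stock_a [(array([274., 246.]), 0.63, array([ 0.664, -0.147])), (array([303., 209.]), 0.58, array([0.694, 0.044]))]
q [-0.63  0.38 -0.92 -2.38 -0.62  1.3 ]
units [ 1.58 -0.32 -0.23] turn deg [-0.5  0.8 -5.1]
```

View pics/c5.png

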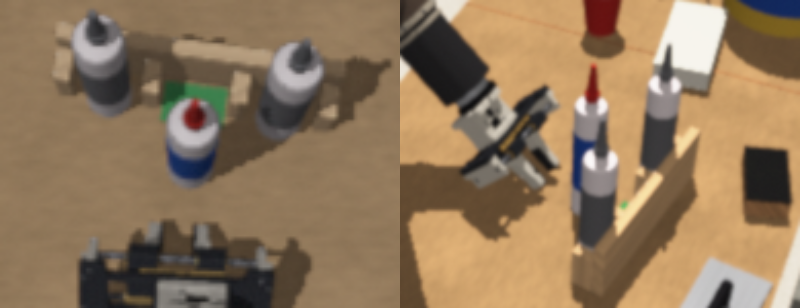

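The target stands at about (0.611,-0.048), in front of the bay, with the gripper squarely behind it. I'll close in and push.

```bash
python3 -m handwheel '[{"delta_pos":[0.3,-0.06,-0.1],"dr":[-0.1,0.2,-1.3]},{"delta_pos":[0.3,-0.06,-0.1],"dr":[-0.1,0.2,-1.3]},{"delta_pos":[0.3,-0.06,0],"dr":[-0.1,0.2,-1.3]},{"delta_pos":[0.25,-0.06,0],"dr":[-0.1,0.2,-1.2]},{"delta_pos":[0.15,-0.04,0],"dr":[0,0,0]},{"delta_pos":[0.12,-0.02,0],"dr":[0,0,0]},{"delta_pos":[0.12,-0.01,0],"dr":[0,0,0]},{"delta_pos":[0.12,-0.01,0],"dr":[0,0,0]},{"delta_pos":[0.12,-0.01,0],"dr":[0,0,0]},{"delta_pos":[0.12,-0.01,0],"dr":[0,0,0]}]'
python3 -m handwheel '[{"delta_pos":[0.12,-0.01,0],"dr":[0,0,0]},{"delta_pos":[0.12,-0.01,0],"dr":[0,0,0]},{"delta_pos":[0.12,-0.01,0],"dr":[0,0,0]},{"delta_pos":[0.12,-0.01,0],"dr":[0,0,0]}]'
python3 - <<'E'
from h import *
grab_frame("side");grab_frame("top")
for cam in("top","side"):
 for n in("cartridge","stock_a"):
  print(cam,n,[(np.round(r["location"]),round(r["conf"],2),np.round(at(cam,r["location"]),3)[:2]) for r in mark_of(cam,n)[:3]])
need([.653,-.049,.014],-9,47)
E
```

```text
t: 17.5
eef_pos: [0.5811, -0.0431, 0.0276]
ee_rot: [3.137, 0.819, 2.98]
force: [-3.5, -0.0, 3.7]
width: 0.0306
gripper_force: 1.6
t: 17.9
eef_pos: [0.5959, -0.0446, 0.0277]
ee_rot: [3.137, 0.819, 2.979]
force: [-3.7, 0.5, 0.8]
width: 0.031
gripper_force: 1.5
top cartridge [(array([261., 167.]), 0.87, array([ 0.633, -0.048]))]
top stock_a [(array([236., 148.]), 0.78, array([0.7  , 0.037])), (array([292., 161.]), 0.62, array([ 0.654, -0.153]))]
side cartridge []
side stock_a [(array([304., 210.]), 0.93, array([0.699, 0.038])), (array([271., 248.]), 0.66, array([ 0.658, -0.157]))]
q [-0.53  0.43 -0.85 -2.62 -0.56  1.37]
units [ 1.44 -0.07 -0.03] turn deg [-0.2  0.   0.1]
```

```bash
python3 -m handwheel '[{"delta_pos":[0.12,-0.01,0],"dr":[0,0,0]},{"delta_pos":[0.12,-0.01,0],"dr":[0,0,0]},{"delta_pos":[0.12,-0.01,0],"dr":[0,0,0]},{"delta_pos":[0.12,-0.01,0],"dr":[0,0,0]},{"delta_pos":[0.12,-0.01,0],"dr":[0,0,0]},{"delta_pos":[0.12,-0.01,0],"dr":[0,0,0]},{"delta_pos":[0.12,-0.01,0],"dr":[0,0,0]},{"delta_pos":[0.12,-0.01,0],"dr":[0,0,0]}]'
python3 - <<'E'
from h import *
a=save("top","t6.png");b=save("side","s6.png")
for cam in("top","side"):
  print(cam,[(np.round(r["location"]),round(r["conf"],2),np.round(at(cam,r["location"]),3)[:2]) for r in mark_of(cam,"cartridge")[:3]])
need([.653,-.049,.014],-9,47)
c=np.hstack([cv2.resize(a[120:220,200:330],(400,308)),cv2.resize(b[120:270,180:375],(400,308))]);cv2.imwrite("pics/c6.png",c[:,:,::-1])
E
```

```text
t: 19.0
eef_pos: [0.6248, -0.047, 0.0277]
ee_rot: [3.137, 0.82, 2.979]
force: [-2.5, 1.3, 0.4]
width: 0.0307
gripper_force: 1.3
top [(array([259., 158.]), 0.76, array([ 0.664, -0.042]))]
side [(array([287., 227.]), 0.71, array([ 0.673, -0.056]))]
q [-0.49  0.45 -0.78 -2.63 -0.51  1.34]
units [ 0.48  0.01 -0.03] turn deg [-0.2  0.   0.1]
```

View pics/c6.png

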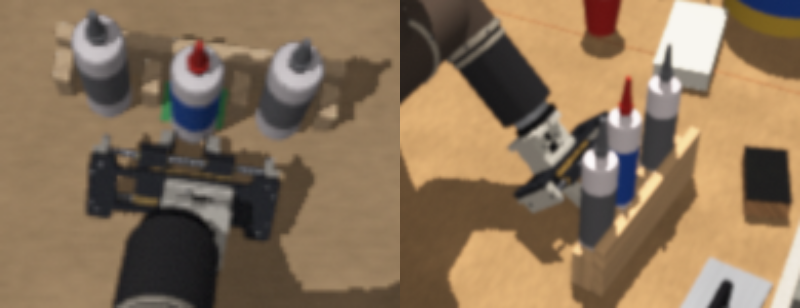

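It is centred between the walls and upright. I'll push slowly until the back stops it.

```bash
python3 -m handwheel '[{"delta_pos":[0.08,-0.01,0],"dr":[0,0,0]},{"delta_pos":[0.08,-0.01,0],"dr":[0,0,0]},{"delta_pos":[0.08,-0.01,0],"dr":[0,0,0]},{"delta_pos":[0.08,-0.01,0],"dr":[0,0,0]}]'
python3 -m handwheel '[{"delta_pos":[0.05,-0.01,0],"dr":[0,0,0]},{"delta_pos":[0.05,-0.01,0],"dr":[0,0,0]}]'
python3 -m handwheel '[{"delta_pos":[0.04,-0.01,0],"dr":[0,0,0]}]'
python3 -m handwheel '[{"delta_pos":[0.04,-0.01,0],"dr":[0,0,0]}]'
```

```text
t: 19.6
eef_pos: [0.6342, -0.0482, 0.0277]
ee_rot: [3.137, 0.819, 2.979]
force: [-2.4, -0.6, 1.0]
width: 0.031
gripper_force: 1.3
t: 19.8
eef_pos: [0.6372, -0.0487, 0.0277]
ee_rot: [3.137, 0.82, 2.979]
force: [-2.8, 0.2, 1.7]
width: 0.0307
gripper_force: 1.3
t: 19.9
eef_pos: [0.6383, -0.049, 0.0277]
ee_rot: [3.137, 0.82, 2.979]
force: [-2.0, 1.3, 0.8]
width: 0.0309
gripper_force: 1.3
t: 20.0
eef_pos: [0.6395, -0.0493, 0.0277]
ee_rot: [3.137, 0.82, 2.979]
force: [-2.8, -0.1, 0.8]
width: 0.0309
gripper_force: 1.3
```

Not against the back yet, so I'll go on in small steps.

```bash
for i in 1; do :; done
python3 -m handwheel '[{"delta_pos":[0.04,-0.01,0],"dr":[0,0,0]},{"delta_pos":[0.04,-0.01,0],"dr":[0,0,0]}]' | grep -E "eef|force"
python3 -m handwheel '[{"delta_pos":[0.04,-0.01,0],"dr":[0,0,0]}]'| grep -E "eef|force"
python3 -m handwheel '[{"delta_pos":[0.04,-0.01,0],"dr":[0,0,0]}]'| grep -E "eef|force"
python3 - <<'E'
from h import *
a=save("top","t7.png");b=save("side","s7.png")
for cam in("top","side"):
 for n in("cartridge","stock_a"):
  print(cam,n,[(np.round(r["location"]),round(r["conf"],2),np.round(at(cam,r["location"]),3)[:2]) for r in mark_of(cam,n)[:3]])
c=np.hstack([cv2.resize(a[120:220,200:330],(400,308)),cv2.resize(b[120:270,180:375],(400,308))]);cv2.imwrite("pics/c7.png",c[:,:,::-1])
E
```

```text
eef_pos: [0.6419, -0.0499, 0.0277]
force: [-2.1, 1.0, 0.6]
gripper_force: 1.2
eef_pos: [0.6427, -0.0501, 0.0275]
force: [-7.0, 1.8, 2.6]
gripper_force: 3.1
eef_pos: [0.6431, -0.05, 0.0271]
force: [-11.9, 2.0, 6.9]
gripper_force: 5.2
top cartridge [(array([262., 155.]), 0.81, array([ 0.676, -0.054]))]
top stock_a [(array([235., 153.]), 0.88, array([0.685, 0.04 ])), (array([288., 161.]), 0.82, array([ 0.653, -0.139])), (array([264., 156.]), 0.35, array([ 0.674, -0.058]))]
side cartridge [(array([290., 229.]), 0.96, array([ 0.683, -0.059])), (array([289., 228.]), 0.19, array([ 0.681, -0.058]))]
side stock_a [(array([272., 245.]), 0.81, array([ 0.657, -0.142])), (array([304., 209.]), 0.72, array([0.697, 0.045]))]
```

View pics/c7.png

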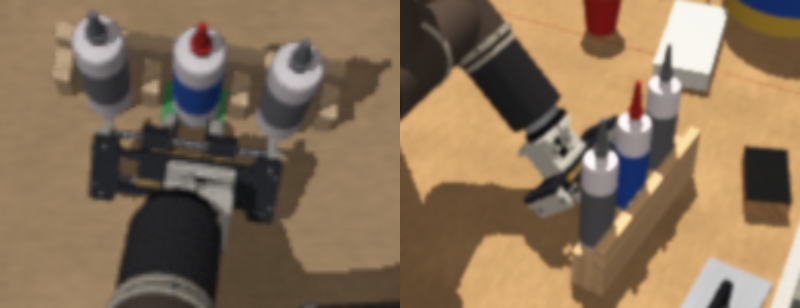

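The push force rose from 3 N to 12 N, felt on the finger pads, with the cartridge at about (0.682,-0.054), the expected seat. It is against the back. I'll retreat straight back and up, then check.

```bash
python3 -m handwheel '[{"delta_pos":[-0.1,0.01,0],"dr":[0,0,0]},{"delta_pos":[-0.3,0.05,0],"dr":[0,0,0]},{"delta_pos":[-0.6,0.1,0],"dr":[0,0,0]},{"delta_pos":[-0.7,0.1,0],"dr":[0,0,0]},{"delta_pos":[-0.7,0.1,0.3],"dr":[0,0,0]},{"delta_pos":[-0.4,0.1,0.6],"dr":[0,0,0]},{"delta_pos":[0,0,0.6],"dr":[0,0,0]},{"delta_pos":[0,0,0],"dr":[0,0,0]},{"delta_pos":[0,0,0],"dr":[0,0,0]}]'
python3 - <<'E'
from h import *
a=save("top","t8.png");b=save("side","s8.png")
for cam in("top","side"):
 for n in("cartridge","stock_a"):
  print(cam,n,[(np.round(r["location"]),round(r["conf"],2),np.round(at(cam,r["location"]),3)[:2]) for r in mark_of(cam,n)[:3]])
# drift of stocks: template shift against the first pictures
for cam,im,boxes in(("top",a,[(220,120,30,40),(280,128,26,40)]),("side",b,[(297,140,20,65),(267,178,20,65)])):
  o=cv2.imread(f"pics/{cam}0.png")[:,:,::-1]
  for x,y,w,h in boxes:
    r=cv2.matchTemplate(im[y-8:y+h+8,x-8:x+w+8].copy(),o[y:y+h,x:x+w].copy(),cv2.TM_CCOEFF_NORMED);_,v,_,l=cv2.minMaxLoc(r);print(cam,"shift",l[0]-8,l[1]-8,round(v,3))
c=np.hstack([cv2.resize(a[110:210,200:330],(400,308)),cv2.resize(b[120:270,180:375],(400,308))]);cv2.imwrite("pics/c8.png",c[:,:,::-1])
E
```

```text
t: 21.6
eef_pos: [0.5612, -0.0365, 0.0741]
ee_rot: [3.139, 0.823, 2.982]
force: [0.5, 0.7, -0.5]
width: 0.0307
gripper_force: 0.0
top cartridge [(array([261., 156.]), 0.65, array([ 0.672, -0.05 ]))]
top stock_a [(array([235., 151.]), 0.94, array([0.692, 0.038])), (array([288., 159.]), 0.69, array([ 0.66, -0.14])), (array([260., 158.]), 0.48, array([ 0.665, -0.046]))]
side cartridge [(array([289., 227.]), 0.66, array([ 0.68 , -0.053]))]
side stock_a [(array([301., 210.]), 0.88, array([0.69 , 0.035])), (array([274., 246.]), 0.71, array([ 0.663, -0.144]))]
top shift 0 0 1.0
top shift 0 0 0.94
side shift 0 0 0.86
side shift 0 0 0.936
```

View pics/c8.png

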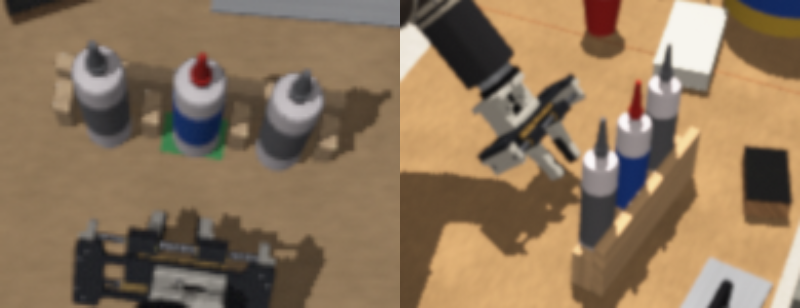

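The cartridge stands upright in the bay against its back, the stock cartridges show zero pixel shift, and the robot is clear.

```bash
python3 -c "
from station import *
print(job_done())"
```

```text
the job is handed in; nothing more can be done
None
```

The red-nozzle cartridge now stands upright in the empty middle bay, pushed in until the back stopped it; the two stock cartridges did not move, the robot touches nothing, and the job was handed in at about 22 s.

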